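Lower and lock the ratchet hold-down

ROBOT

A 6-joint arm with a two-finger parallel gripper is mounted at the origin on a cart in front of the work surface, level with it; the furniture and walls round the work are solid. World frame = base frame: x ahead of the robot, y to its left, z up, the work surface at z = 0. Lengths are in m, angles in rad, forces in N, time in s.
With the tool pointing down it reaches from about 0.325 to 0.875 m from the base axis. Payload 4.4 kg.
Tool frame: the origin (TCP) lies at the very end of the fingers, on their centre line; the grasp point (between the pads) lies 19 mm behind it; z points along the fingers, y is the line along which they close (so a half turn about z gives the same grasp; the last joint's range is limited). The gripper opens to 85 mm and grips with 20 to 120 N. Pads are 22 mm wide; open, the fingers measure 114 mm over their backs; the gripper's body (76 mm by 85 mm) begins 54 mm behind the grasp point. The pads swing forward as they close: fully open they stand 13 mm farther back than shut.
Start: joints at [-1.438, 0.207, 1.542, -0, 1.393, -0.15], TCP at [0.161, -0.552, 0.231] pointing down, gripper open.
Joint ranges: [-2.73, 2.73], [-0.86, 2.22], [0.23, 2.46], [-1.11, 4.25], [0.08, 2.63], [-2.82, 2.82]. Speed limits (rad/s): [2.79, 2.79, 3.14, 3.14, 3.14, 3.14].

INTERFACE

Orientations are given as a unit quaternion [w, x, y, z].
In Python, from cell import state, read_camera, get_calibration, finish_job gives the robot as it stands.
- The arm moves only by the tool move_arm, never from a script. Its argument "motion" is a list of rows, each an object of numbers: "dx", "dy", "dz": the shift along the tool's x, y, z in mm; "turn": the turn about the tool's z in degrees; "fingers": the opening, from -1 (shut) to 1 (fully open). In form: [{"dx": .., "dy": .., "dz": .., "turn": .., "fingers": ..}, ...]. A call has 1 to 8 rows; each row is the pose to reach, as a shift and turn from the pose commanded when the call began, along the tool's axes at that moment; what a row does not reach only later rows make up. A row lasts 1/10 s, in which the tool goes at most 50 mm and 8.59 degrees, less where a joint would pass 70% of its speed; a pose out of reach is approached as far as the arm can. A call with a gripper value outside its range is refused whole. The fingers move at their own pace and stop on an object; "grip_force" is the grip in N (left out, the last holds). Time passes only in rows, so rows that repeat a pose let the fingers close. It gives the time, the measured TCP pose, the force, the opening and the grip force at its end, in the units of the state.
- state(): the state, without advancing time (a new reading comes with each control period).
- read_camera(name): name is "scene" or "top" or "wrist"; returns (picture, depth): 480x640x3 uint8, red, green, blue; 480x640 float32, m along the optical axis (not along the pixel's ray), 0 where there is no reading.
- get_calibration(name): a dict with "vfov" (degrees; the focal length in pixels is half the picture's height over the tangent of half this angle, whatever the lens; pixels are square), "cx", "cy" (the principal point, pixels), "extrinsics" (4x4, takes a point from camera to world coordinates). Camera axes: x right, y up, looking along -z (the intrinsics and any distortion apply to the point x, -y, -z); pixel columns grow to the right and rows downward; lengths in m; the calibration is good to about 2 mm. A picture is of the moment at which its call begins: read the wrist's pose just before it. get_calibration takes no time and is no camera call; for the wrist camera it gives the pose at the moment of the call.
- finish_job(): hands the job in; it is judged then, once.
The state is a dict: "time_s": time; "joint_pos": joint angles; "dq": joint speeds; "joint_torque": joint torques, N m; "ee_pos": TCP position; "orientation": TCP orientation; "wrist_force": force on the tool from outside, world axes, zero at the start; "torque": the same for the moment, N m; "width": finger opening in m; "grip_force": force on a finger pad.
Only numpy, scipy, OpenCV 4.12 (cv2) and the standard library are available. Lean on these libraries where they do the work, as an engineer would, in place of code of your own. Each camera call takes 0.05 s, during which the arm holds its last target. There are 200 camera calls.

TASK

Clamp the copper plate under the ratchet hold-down: press the pawl's release pad (the outer one, at the end away from the arm) down until the pawl stands fully free of the toothed wheel, then push the raised arm down by its cross bar, past the teeth, until its rubber foot sits on the plate, and finally press the pawl's lock pad (the one above the toothed wheel) fully down so that the pawl is home in the teeth again and the arm stays locked down. Do it all by pushing gently with the fingertips: do not take hold of the bar or the pads or lift anything, and leave the plate and the things lying around it where they are.

Things in the scene. Friction and masses are not known exactly. Their poses are not given: they have to be found in the camera images.
- holddown: ratchet hold-down fixed to the bench: grey base plate 300 x 90 x 12 mm, two upright steel cheeks to 101 mm high that carry the hinged arm and its pawl, and an aluminium anvil block (56 x 84 mm, top at 30 mm) under the arm's foot. Origin: centre of the base's underside. x runs along the base, from the pawl end (-x) to the arm's cross-bar end (+x); y along the hinge axes; z up.
- hinge (a point): centre of the arm's hinge, 60 mm above the bench, over the origin of the hold-down. The arm swings about a level axis along the hold-down's y; a toothed wheel of 47 mm radius on the arm turns with it.
- ratchet_arm (a joint): swing of the arm in rad: 0 fully raised (pointing 0.97 rad above level, to the hold-down's +x), growing downward; 0.97 level, foot flat on the plate (0.99: stop with no plate). Starts at 0 to 0.07; with the pawl home a tooth stops it at about 0.1. Stiff hinge (0.35 N m): with the pawl free it stays where left and takes 1 to 5 N down on the bar.
- cross_bar (a point): centre of the round steel cross bar at the free end of the arm: 16 mm in diameter, 76 mm long along the hold-down's y, 165 mm from the hinge. Moves with the arm, on a circle of 165 mm about the hinge; centre about 196 mm above the bench when raised and 60 mm when lowered.
- pawl (a joint): tilt of the pawl in rad: 0 home, its tooth in the wheel's teeth; 0.26 at its stop, fully free; clear of the teeth above about 0.12. A rocker on a stiff pivot 71 mm from the hinge on the -x side, 87 mm above the bench: it stays where left. Either pad takes 2 to 4 N. It comes home only with the arm fully down or in a raised notch, where a gap faces it.
- release_pad (a point): centre of the upper face of the pawl's release pad, a ribbed level steel plate 28 x 30 x 6 mm at the outer end (-x, away from the arm), 128 mm from the hinge and 99 mm above the bench with the pawl home. It goes 15 mm down to its stop, where the pawl is fully free.
- lock_pad (a point): centre of the upper face of the pawl's lock pad, the same size of plate, above the toothed wheel: 10 mm from the hinge on the -x side, 125 mm above the bench with the pawl home; 14 mm higher and 12 mm farther to -x with it free. Pressed down it brings the pawl home.
- copper_plate: loose copper plate 40 x 68 x 4 mm lying on the anvil block, 115 mm from the hinge on the +x side, its long side about along the hold-down's y. Origin: centre of its underside, 30 mm above the bench.
- relay: loose bystander beside the hold-down: cube relay 28 x 28 x 26 mm. Origin: centre of its underside.
- transformer: loose bystander beside the hold-down: small transformer with a dark iron core, 37 x 56 x 37 mm. Origin: centre of its underside.
- tape: loose bystander beside the hold-down: flat roll of black tape, 62 mm in diameter, 18 mm high. Origin: centre of its underside.
Not all that is in view belongs to the job. Of the things that look like the copper_plate, the middle-sized one is meant.

How it is judged:
By the outcome, as a careful person would: the job done as asked, in the order asked, and still so for the second after the job is handed in, with the robot touching nothing.
It also fails if it takes over 48 s, if anything falls off the work surface, if the arm or the gripper's body presses on something with over 40 N, if the wrist force passes 120 N, or if a joint passes its speed limit or range.

## Working session

There is one attempt and no reset: what is moved stays moved. The work goes in short steps, Python scripts to look and compute and a tool call to move; the robot and the scene stay as the last step left them, time stands still between calls to the robot, and variables do not carry over. Pictures are saved under pics/ and viewed, at most 10 in all, crops included, and the job is handed in when it is done.

Besides the shell and the picture viewer there is one more tool, called after "Request:" as a command line: name --argument value ..., lists and objects as JSON in quotes. move_arm: Moves the arm, as the interface text tells. Its arguments: {"type":"object","properties":{"motion":{"type":"array"},"grip_force":{"type":"number"}},"required":["motion"]}

```bash
ls; mkdir -p pics
cat > h.py <<'E'
import numpy as np, cv2
from cell import state, read_camera, get_calibration, finish_job
def snap(n,f):
    c=get_calibration(n); p,d=read_camera(n); cv2.imwrite(f'pics/{f}.png',p[:,:,::-1]); np.savez(f'pics/{f}.npz',p=p,d=d,E=c['extrinsics'],v=c['vfov'],cx=c['cx'],cy=c['cy']); return c
def load(f):
    return np.load(f'pics/{f}.npz')
def pts(f):
    z=load(f); fl=240/np.tan(np.radians(z['v'])/2); v,u=np.mgrid[:480,:640]; d=z['d']
    P=np.stack([(u-z['cx'])/fl*d,-(v-z['cy'])/fl*d,-d],-1)
    return P@z['E'][:3,:3].T+z['E'][:3,3]
E
python3 - <<'E'
from h import *
print(state())
for n in('top','scene'):
    c=snap(n,n+'0'); print(c)
E
```

```text
pics
{'time_s': 0.0, 'joint_pos': array([-1.43752285e+00,  2.07461681e-01,  1.54302224e+00, -9.66377319e-06,
        1.39347551e+00, -1.50448737e-01]), 'dq': array([-0.00015876, -0.00100954, -0.0004167 ,  0.00191802, -0.0003137 ,
       -0.0011811 ]), 'joint_torque': array([-1.16801362e-03, -3.83035898e+01, -2.91601628e+01, -4.38821171e-04,
        1.05880384e-02,  8.92371105e-06]), 'ee_pos': array([ 0.16086952, -0.55122183,  0.23006971]), 'orientation': array([-1.18338694e-03,  9.89953762e-01,  1.41386519e-01,  5.40745468e-06]), 'wrist_force': array([0.45327057, 0.50263965, 0.48675007]), 'torque': array([-0.00766483,  0.00285918, -0.0258723 ]), 'grip_force': 0.0, 'width': 0.08526191751699957}
{'vfov': 45.02850721951614, 'cx': 321.31793254474223, 'cy': 235.39819858056805, 'extrinsics': array([[ 0.02867322,  0.99548618, -0.09047162,  0.44560794],
       [-0.99957969,  0.02816806, -0.00685577, -0.05127509],
       [-0.00427642,  0.09063017,  0.99587544,  1.14713415],
       [ 0.        ,  0.        ,  0.        ,  1.        ]])}
{'vfov': 47.546629843749095, 'cx': 313.72245250861494, 'cy': 235.7105394289995, 'extrinsics': array([[ 0.89318377,  0.22962026, -0.38664878,  0.21169894],
       [-0.44946333,  0.48324948, -0.75130064, -0.70338149],
       [ 0.01433397,  0.84483399,  0.53483648,  0.61164783],
       [ 0.        ,  0.        ,  0.        ,  1.        ]])}
```

View pics/top0.png

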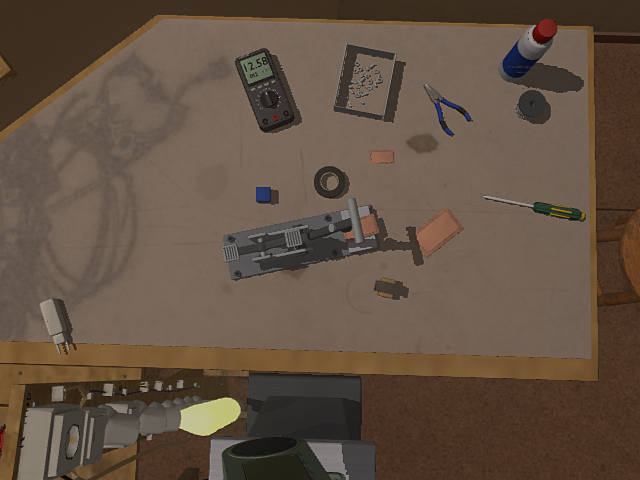

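View pics/scene0.png

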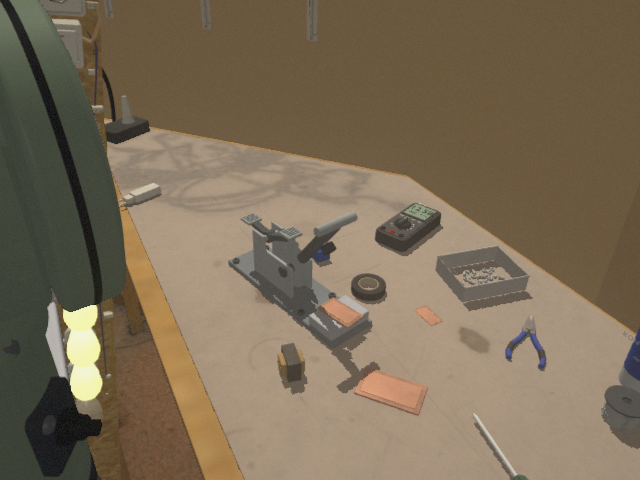

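The top view shows the hold-down with its release pad at about (231,253), lock pad (293,236) and cross bar (355,222). There are three copper pieces: small at (382,157), middle-sized on the anvil at (361,228) and large at (439,232). I choose the one on the anvil. The scene view agrees: release pad (252,219), lock pad (288,233), bar (335,223).

Run:
```python
from h import *
P=pts('top0'); z=load('top0')
for n,(u,v) in dict(rel=(231,253),lock=(293,236),bar=(355,222)).items():
    w=P[v-22:v+23,u-22:u+23].reshape(-1,3); print(n,P[v,u])
X=P[...,2]
reg=np.zeros(X.shape,bool); reg[190:285,215:385]=1
def bl(lo,hi,u0,u1):
    m=reg&(X>lo)&(X<hi); m[:,:u0]=0; m[:,u1:]=0
    k=cv2.connectedComponentsWithStats(m.astype(np.uint8))
    i=1+np.argmax(k[2][1:,4]); q=P[k[1]==i]; r=cv2.minAreaRect((q[:,:2]*1000).astype(np.float32))
    print(lo,hi,len(q),q.mean(0),r)
    return q
bl(.085,.106,215,245); bl(.118,.145,280,306); bl(.175,.215,335,370); bl(.006,.018,215,385)
im=cv2.imread('pics/top0.png')[185:290,215:395]
cv2.imwrite('pics/crop.png',cv2.resize(im,None,fx=4.2,fy=4.2,interpolation=cv2.INTER_CUBIC))
```

```text
rel [0.50418785 0.11890934 0.09824985]
lock [0.53613046 0.0060134  0.12323266]
bar [ 0.55572539 -0.09969168  0.1967588 ]
0.085 0.106 305 [0.50587129 0.11681772 0.09794994] ((506.7501220703125, 114.59794616699219), (30.110179901123047, 40.310340881347656), 13.773226737976074)
0.118 0.145 264 [0.53282996 0.00571463 0.12429787] ((533.0615844726562, 5.771854400634766), (30.144790649414062, 27.949386596679688), 14.308284759521484)
0.175 0.215 511 [ 0.55757018 -0.09774875  0.19515991] ((557.1719970703125, -92.6046371459961), (76.00349426269531, 31.495811462402344), 13.454662322998047)
0.006 0.018 2122 [0.50476444 0.00859112 0.01140918] ((512.9392700195312, -9.127578735351562), (53.15439987182617, 298.8045654296875), 14.638819694519043)
```

View pics/crop.png

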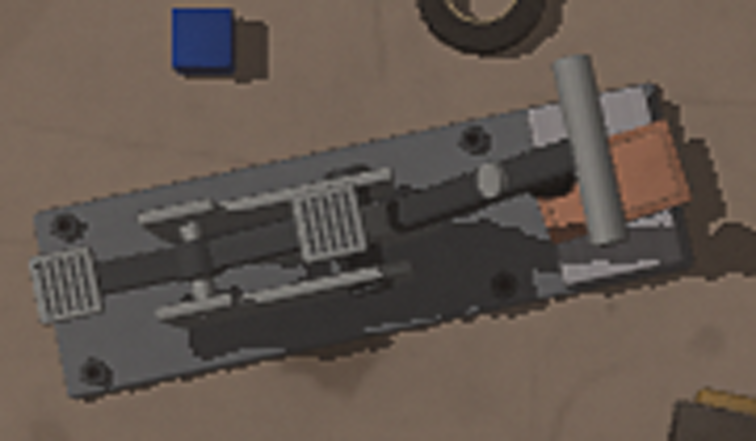

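Heights and spacings match the description (pad 98 mm, lock pad 124 mm, bar 195 mm; axis about 14°). The crop confirms the plate under the arm. The tool's y axis lies nearly along the hold-down's +x. I set out with the fingers shutting.

Request:
move_arm --motion '[{"dx":15,"dy":-16,"dz":-20,"fingers":-1},{"dx":45,"dy":-48,"dz":-30,"fingers":-1},{"dx":75,"dy":-80,"dz":-30,"fingers":-1},{"dx":105,"dy":-112,"dz":-30,"fingers":-1},{"dx":135,"dy":-144,"dz":-30,"fingers":-1},{"dx":165,"dy":-176,"dz":-30,"fingers":-1},{"dx":195,"dy":-208,"dz":-30,"fingers":-1},{"dx":215,"dy":-228,"dz":-30,"fingers":-1}]'

```text
invalid input at $.motion[0]: expected keys dx, dy, dz, turn, fingers
```

Request:
move_arm --motion '[{"dx":15,"dy":-16,"dz":0,"fingers":-1},{"dx":45,"dy":-48,"dz":0,"fingers":-1},{"dx":75,"dy":-80,"dz":0,"fingers":-1},{"dx":105,"dy":-112,"dz":0,"fingers":-1},{"dx":135,"dy":-144,"dz":0,"fingers":-1},{"dx":165,"dy":-176,"dz":0,"fingers":-1},{"dx":195,"dy":-208,"dz":0,"fingers":-1},{"dx":215,"dy":-228,"dz":0,"fingers":-1}]'

```text
invalid input at $.motion[0]: expected keys dx, dy, dz, turn, fingers
```

Request:
move_arm --motion '[{"dx":15,"dy":-16,"dz":-20,"turn":0,"fingers":-1},{"dx":45,"dy":-48,"dz":-30,"turn":0,"fingers":-1},{"dx":75,"dy":-80,"dz":-30,"turn":0,"fingers":-1},{"dx":105,"dy":-112,"dz":-30,"turn":0,"fingers":-1},{"dx":135,"dy":-144,"dz":-30,"turn":0,"fingers":-1},{"dx":165,"dy":-176,"dz":-30,"turn":0,"fingers":-1},{"dx":195,"dy":-208,"dz":-30,"turn":0,"fingers":-1},{"dx":215,"dy":-228,"dz":-30,"turn":0,"fingers":-1}]'

```text
time_s: 0.9
ee_pos: [0.304, -0.2701, 0.2608]
orientation: [-0.001, 0.99, 0.142, 0.0]
wrist_force: [0.3, 0.2, -0.5]
width: -0.0
grip_force: 0.0
```

Request:
move_arm --motion '[{"dx":15,"dy":-16,"dz":0,"turn":0,"fingers":-1},{"dx":45,"dy":-48,"dz":0,"turn":0,"fingers":-1},{"dx":75,"dy":-80,"dz":0,"turn":0,"fingers":-1},{"dx":105,"dy":-112,"dz":0,"turn":0,"fingers":-1},{"dx":135,"dy":-144,"dz":0,"turn":0,"fingers":-1},{"dx":165,"dy":-176,"dz":0,"turn":0,"fingers":-1},{"dx":195,"dy":-208,"dz":0,"turn":0,"fingers":-1},{"dx":215,"dy":-228,"dz":0,"turn":0,"fingers":-1}]'

```text
time_s: 1.7
ee_pos: [0.4464, 0.0089, 0.2609]
orientation: [-0.0, 0.99, 0.143, -0.0]
wrist_force: [-0.8, -1.2, 0.9]
width: 0.0001
grip_force: 0.0
```

Request:
move_arm --motion '[{"dx":15,"dy":-15,"dz":0,"turn":0,"fingers":-1},{"dx":40,"dy":-41,"dz":0,"turn":0,"fingers":-1},{"dx":65,"dy":-67,"dz":0,"turn":0,"fingers":-1},{"dx":87,"dy":-90,"dz":20,"turn":0,"fingers":-1},{"dx":87,"dy":-90,"dz":55,"turn":0,"fingers":-1},{"dx":87,"dy":-90,"dz":90,"turn":0,"fingers":-1},{"dx":87,"dy":-90,"dz":120,"turn":0,"fingers":-1},{"dx":87,"dy":-90,"dz":130,"turn":0,"fingers":-1}]'

```text
time_s: 2.5
ee_pos: [0.501, 0.1168, 0.1271]
orientation: [-0.0, 0.99, 0.142, -0.004]
wrist_force: [-0.9, -0.5, -0.3]
width: 0.0003
grip_force: 0.0
```

Run:
```python
from h import *
print(state()['ee_pos'],state()['wrist_force'])
snap('wrist','w0');snap('scene','s1')
a=cv2.imread('pics/w0.png');b=cv2.imread('pics/s1.png')[120:420,150:450]
cv2.imwrite('pics/c1.png',np.hstack([cv2.resize(a,(400,300)),cv2.resize(b,(400,400))[:300]]))
```

```text
[0.50097634 0.11683694 0.12710687] [-0.90148385 -0.48452779 -0.32469704]
```

View pics/c1.png

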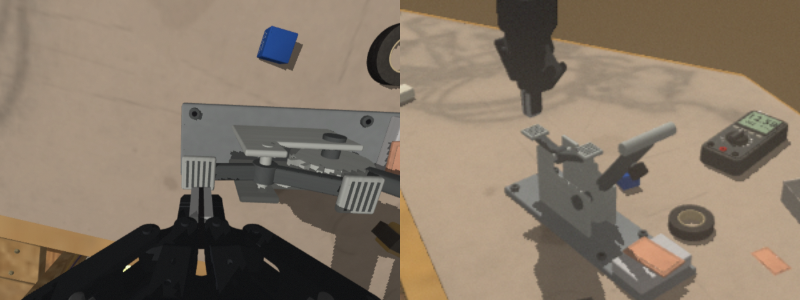

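The wrist view (left) shows the shut fingers at (202,200) just above the release pad at (198,172). In the scene view they are centred over the pad at (535,130). Now I push it down slowly.

Request:
move_arm --motion '[{"dx":4,"dy":-2,"dz":10,"turn":0,"fingers":-1},{"dx":4,"dy":-2,"dz":20,"turn":0,"fingers":-1},{"dx":4,"dy":-2,"dz":26,"turn":0,"fingers":-1},{"dx":4,"dy":-2,"dz":29,"turn":0,"fingers":-1},{"dx":4,"dy":-2,"dz":32,"turn":0,"fingers":-1},{"dx":4,"dy":-2,"dz":35,"turn":0,"fingers":-1},{"dx":4,"dy":-2,"dz":37,"turn":0,"fingers":-1},{"dx":4,"dy":-2,"dz":37,"turn":0,"fingers":-1}]'

```text
time_s: 3.4
ee_pos: [0.5079, 0.1202, 0.0944]
orientation: [-0.0, 0.99, 0.141, 0.0]
wrist_force: [-0.0, 1.0, 0.9]
width: 0.0004
grip_force: 0.4
```

Request:
move_arm --motion '[{"dx":-2,"dy":0,"dz":2,"turn":0,"fingers":-1},{"dx":-3,"dy":0,"dz":4,"turn":0,"fingers":-1},{"dx":-3,"dy":0,"dz":6,"turn":0,"fingers":-1},{"dx":-3,"dy":0,"dz":8,"turn":0,"fingers":-1},{"dx":-3,"dy":0,"dz":9,"turn":0,"fingers":-1},{"dx":-3,"dy":0,"dz":9,"turn":0,"fingers":-1}]'

```text
time_s: 4.0
ee_pos: [0.5055, 0.119, 0.086]
orientation: [0.0, 0.99, 0.141, 0.001]
wrist_force: [0.2, 0.2, 6.3]
width: 0.0
grip_force: 3.0
```

Request:
move_arm --motion '[{"dx":0,"dy":0,"dz":1,"turn":0,"fingers":-1},{"dx":0,"dy":0,"dz":2,"turn":0,"fingers":-1},{"dx":0,"dy":0,"dz":3,"turn":0,"fingers":-1},{"dx":0,"dy":0,"dz":3,"turn":0,"fingers":-1}]'

```text
time_s: 4.4
ee_pos: [0.5058, 0.119, 0.0853]
orientation: [0.0, 0.99, 0.142, 0.001]
wrist_force: [-5.4, 1.0, 20.0]
width: 0.0001
grip_force: 9.7
```

Request:
move_arm --motion '[{"dx":0,"dy":0,"dz":-5,"turn":0,"fingers":-1},{"dx":0,"dy":0,"dz":-30,"turn":0,"fingers":-1},{"dx":0,"dy":0,"dz":-70,"turn":0,"fingers":-1},{"dx":0,"dy":0,"dz":-110,"turn":0,"fingers":-1},{"dx":0,"dy":20,"dz":-145,"turn":0,"fingers":-1},{"dx":-3,"dy":55,"dz":-160,"turn":0,"fingers":-1},{"dx":-4,"dy":90,"dz":-160,"turn":0,"fingers":-1},{"dx":-5,"dy":110,"dz":-160,"turn":0,"fingers":-1}]'

```text
time_s: 5.2
ee_pos: [0.5306, 0.0097, 0.2422]
orientation: [0.001, 0.99, 0.141, -0.001]
wrist_force: [-0.1, 0.3, -0.8]
width: 0.0002
grip_force: 0.0
```

Request:
move_arm --motion '[{"dx":-1,"dy":25,"dz":0,"turn":0,"fingers":-1},{"dx":-3,"dy":60,"dz":0,"turn":0,"fingers":-1},{"dx":-5,"dy":95,"dz":0,"turn":0,"fingers":-1},{"dx":-5,"dy":112,"dz":0,"turn":0,"fingers":-1},{"dx":-5,"dy":112,"dz":0,"turn":0,"fingers":-1}]'

```text
time_s: 5.7
ee_pos: [0.5569, -0.0986, 0.2411]
orientation: [-0.0, 0.99, 0.14, -0.001]
wrist_force: [0.9, -0.3, 0.4]
width: 0.0
grip_force: 0.0
```

Run:
```python
from h import *
print(state()['ee_pos'],state()['wrist_force'])
snap('top','t2');snap('wrist','w2');snap('scene','s2')
a=cv2.imread('pics/w2.png');b=cv2.imread('pics/s2.png')[120:420,150:450]
cv2.imwrite('pics/c2.png',np.hstack([cv2.resize(a,(400,300)),cv2.resize(b,(400,400))[:300]]))
P=pts('s2')
for u in range(244,262,4): print(P[219:227:3,u].round(3).tolist())
```

```text
[ 0.5569029  -0.09862135  0.24109189] [ 0.8625099  -0.30749583  0.37859648]
[[0.544, 0.275, 0.005], [0.539, 0.262, 0.006], [0.493, 0.129, 0.082]]
[[0.551, 0.271, 0.005], [0.546, 0.258, 0.006], [0.498, 0.12, 0.086]]
[[0.559, 0.266, 0.006], [0.509, 0.128, 0.086], [0.504, 0.116, 0.087]]
[[0.568, 0.266, 0.004], [0.515, 0.124, 0.086], [0.511, 0.113, 0.087]]
[[0.576, 0.263, 0.003], [0.57, 0.248, 0.005], [0.518, 0.111, 0.086]]
```

View pics/c2.png

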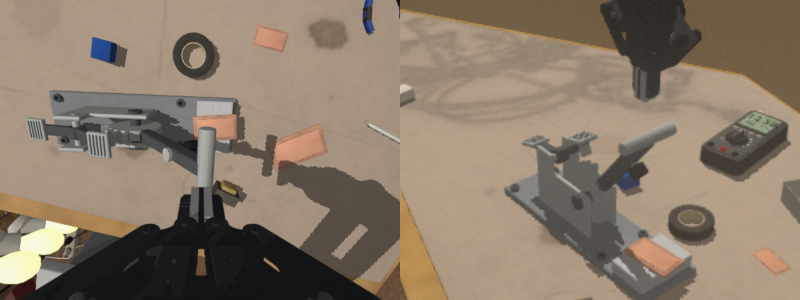

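The wrist view shows the bar at (205,170), running along the finger axis directly below the tips. The release pad stands at 86 mm, so the pawl is free and stays so. I push the bar down along its circle.

Request:
move_arm --motion '[{"dx":0,"dy":0,"dz":15,"turn":0,"fingers":-1},{"dx":0,"dy":0,"dz":30,"turn":0,"fingers":-1},{"dx":0,"dy":0,"dz":37,"turn":0,"fingers":-1},{"dx":0,"dy":3,"dz":42,"turn":0,"fingers":-1},{"dx":0,"dy":8,"dz":46,"turn":0,"fingers":-1},{"dx":0,"dy":13,"dz":50,"turn":0,"fingers":-1},{"dx":0,"dy":18,"dz":55,"turn":0,"fingers":-1},{"dx":0,"dy":18,"dz":55,"turn":0,"fingers":-1}]'

```text
time_s: 6.65
ee_pos: [0.563, -0.1154, 0.1871]
orientation: [0.001, 0.99, 0.141, 0.0]
wrist_force: [-0.2, -0.1, 0.3]
width: -0.0002
grip_force: 0.0
```

Request:
move_arm --motion '[{"dx":0,"dy":4,"dz":6,"turn":0,"fingers":-1},{"dx":0,"dy":8,"dz":10,"turn":0,"fingers":-1},{"dx":0,"dy":12,"dz":14,"turn":0,"fingers":-1},{"dx":0,"dy":15,"dz":19,"turn":0,"fingers":-1}]'

```text
time_s: 7.05
ee_pos: [0.5675, -0.1307, 0.1694]
orientation: [0.002, 0.99, 0.141, 0.001]
wrist_force: [-1.7, -3.9, 6.6]
width: 0.0002
grip_force: 3.0
```

Run:
```python
from h import *
print(state()['ee_pos'],state()['wrist_force'])
snap('scene','s3')
b=cv2.imread('pics/s3.png')[120:360,180:480]
cv2.imwrite('pics/c3.png',cv2.resize(b,None,fx=2,fy=2))
```

```text
[ 0.56748142 -0.13074422  0.16938073] [-1.73296454 -3.86113009  6.579757  ]
```

View pics/c3.png

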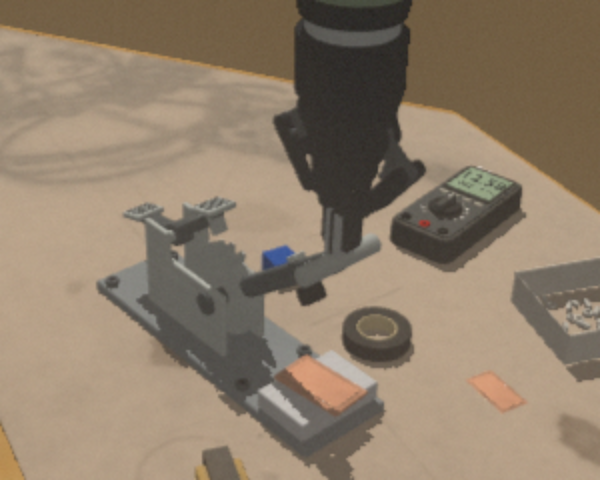

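The arm follows, with the fingertips on the bar's middle at (345,250) and the pawl still free. I continue along the arc.

Request:
move_arm --motion '[{"dx":0,"dy":5,"dz":8,"turn":0,"fingers":-1},{"dx":0,"dy":10,"dz":16,"turn":0,"fingers":-1},{"dx":0,"dy":14,"dz":23,"turn":0,"fingers":-1},{"dx":0,"dy":18,"dz":31,"turn":0,"fingers":-1},{"dx":0,"dy":21,"dz":38,"turn":0,"fingers":-1},{"dx":-1,"dy":24,"dz":46,"turn":0,"fingers":-1},{"dx":-1,"dy":27,"dz":53,"turn":0,"fingers":-1},{"dx":-1,"dy":29,"dz":60,"turn":0,"fingers":-1}]'

```text
time_s: 7.9
ee_pos: [0.5735, -0.1562, 0.1072]
orientation: [-0.001, 0.99, 0.141, -0.0]
wrist_force: [0.9, -0.7, 2.1]
width: 0.0
grip_force: 1.0
```

Request:
move_arm --motion '[{"dx":0,"dy":2,"dz":7,"turn":0,"fingers":-1},{"dx":0,"dy":3,"dz":14,"turn":0,"fingers":-1},{"dx":0,"dy":4,"dz":20,"turn":0,"fingers":-1},{"dx":0,"dy":5,"dz":26,"turn":0,"fingers":-1},{"dx":0,"dy":5,"dz":31,"turn":0,"fingers":-1},{"dx":0,"dy":5,"dz":35,"turn":0,"fingers":-1},{"dx":0,"dy":5,"dz":37,"turn":0,"fingers":-1}]'

```text
time_s: 8.6
ee_pos: [0.5749, -0.1613, 0.0707]
orientation: [-0.0, 0.99, 0.141, -0.0]
wrist_force: [0.3, -1.4, 2.5]
width: 0.0003
grip_force: 0.8
```

Request:
move_arm --motion '[{"dx":0,"dy":0,"dz":1,"turn":0,"fingers":-1},{"dx":0,"dy":0,"dz":2,"turn":0,"fingers":-1},{"dx":0,"dy":0,"dz":3,"turn":0,"fingers":-1},{"dx":0,"dy":0,"dz":4,"turn":0,"fingers":-1},{"dx":0,"dy":0,"dz":4,"turn":0,"fingers":-1}]'

```text
time_s: 9.1
ee_pos: [0.575, -0.1613, 0.069]
orientation: [-0.0, 0.99, 0.142, -0.0]
wrist_force: [-5.2, 1.0, 10.3]
width: 0.0001
grip_force: 5.0
```

Request:
move_arm --motion '[{"dx":0,"dy":0,"dz":1,"turn":0,"fingers":-1},{"dx":0,"dy":0,"dz":2,"turn":0,"fingers":-1},{"dx":0,"dy":0,"dz":2,"turn":0,"fingers":-1}]'

```text
time_s: 9.4
ee_pos: [0.5751, -0.1614, 0.0689]
orientation: [-0.0, 0.99, 0.142, -0.0]
wrist_force: [-8.5, 1.5, 19.5]
width: 0.0001
grip_force: 9.7
```

Firm contact (19 N, no further travel): the foot is on the plate. Next I lift and go above the lock pad.

Request:
move_arm --motion '[{"dx":0,"dy":0,"dz":-5,"turn":0,"fingers":-1},{"dx":0,"dy":0,"dz":-30,"turn":0,"fingers":-1},{"dx":0,"dy":0,"dz":-65,"turn":0,"fingers":-1},{"dx":0,"dy":0,"dz":-100,"turn":0,"fingers":-1},{"dx":1,"dy":-20,"dz":-120,"turn":0,"fingers":-1},{"dx":2,"dy":-55,"dz":-125,"turn":0,"fingers":-1},{"dx":3,"dy":-85,"dz":-125,"turn":0,"fingers":-1},{"dx":4,"dy":-100,"dz":-125,"turn":0,"fingers":-1}]'

```text
time_s: 10.2
ee_pos: [0.5501, -0.0619, 0.1902]
orientation: [-0.001, 0.99, 0.142, -0.0]
wrist_force: [-0.0, -1.0, 0.0]
width: -0.0001
grip_force: 0.0
```

Request:
move_arm --motion '[{"dx":1,"dy":-25,"dz":0,"turn":0,"fingers":-1},{"dx":2,"dy":-55,"dz":0,"turn":0,"fingers":-1},{"dx":3,"dy":-80,"dz":0,"turn":0,"fingers":-1},{"dx":3,"dy":-80,"dz":10,"turn":0,"fingers":-1},{"dx":3,"dy":-80,"dz":15,"turn":0,"fingers":-1}]'

```text
time_s: 10.7
ee_pos: [0.5309, 0.0135, 0.1739]
orientation: [0.0, 0.99, 0.142, -0.001]
wrist_force: [0.6, 0.3, -0.7]
width: 0.0001
grip_force: 0.0
```

Run:
```python
from h import *
print(state()['ee_pos'],state()['wrist_force'])
snap('wrist','w4');snap('scene','s4')
a=cv2.imread('pics/w4.png');b=cv2.imread('pics/s4.png')[120:420,150:450]
cv2.imwrite('pics/c4.png',np.hstack([cv2.resize(a,(400,300)),cv2.resize(b,(400,400))[:300]]))
P=pts('s4');
m=(abs(P[...,0]-.53)<.05)&(abs(P[...,1]-.015)<.04)&(P[...,2]>.12)&(P[...,2]<.15)
q=P[m];print(len(q),np.median(q,0),q.min(0),q.max(0))
m=(abs(P[...,0]-.5755)<.05)&(abs(P[...,1]+.164)<.03)&(P[...,2]>.055)&(P[...,2]<.2)
q=P[m];print(len(q),np.median(q,0),q.max(0))
```

```text
[0.53093589 0.01348628 0.17393098] [ 0.6408108   0.27612275 -0.67065928]
238 [0.52736955 0.01165854 0.13942662] [5.12583111e-01 1.04916850e-04 1.20005772e-01] [0.54624255 0.03218247 0.14700547]
626 [ 0.56675275 -0.16413812  0.06763923] [ 0.61258971 -0.13408197  0.07301623]
```

View pics/c4.png

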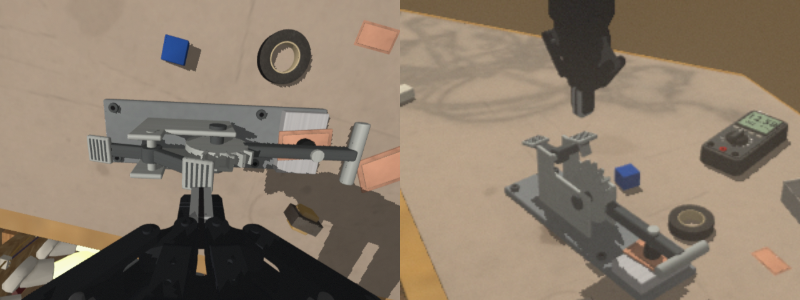

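The arm is level with its foot on the plate (bar at (355,150) in the wrist view). The fingertips are over the raised lock pad at (200,172), which stands at 139 mm. I press it down, following its arc.

Request:
move_arm --motion '[{"dx":0,"dy":0,"dz":15,"turn":0,"fingers":-1},{"dx":0,"dy":0,"dz":28,"turn":0,"fingers":-1},{"dx":0,"dy":0,"dz":33,"turn":0,"fingers":-1},{"dx":0,"dy":2,"dz":36,"turn":0,"fingers":-1},{"dx":0,"dy":4,"dz":39,"turn":0,"fingers":-1},{"dx":0,"dy":6,"dz":42,"turn":0,"fingers":-1},{"dx":0,"dy":8,"dz":45,"turn":0,"fingers":-1},{"dx":0,"dy":8,"dz":46,"turn":0,"fingers":-1}]'

```text
time_s: 11.6
ee_pos: [0.5342, 0.005, 0.1294]
orientation: [0.001, 0.99, 0.141, 0.0]
wrist_force: [-1.2, -1.4, 2.6]
width: -0.0001
grip_force: 1.0
```

Request:
move_arm --motion '[{"dx":0,"dy":0,"dz":1,"turn":0,"fingers":-1},{"dx":0,"dy":0,"dz":2,"turn":0,"fingers":-1},{"dx":0,"dy":0,"dz":3,"turn":0,"fingers":-1},{"dx":0,"dy":0,"dz":3,"turn":0,"fingers":-1}]'

```text
time_s: 12.0
ee_pos: [0.5343, 0.0056, 0.1266]
orientation: [0.0, 0.99, 0.141, 0.001]
wrist_force: [0.5, -0.9, 2.3]
width: 0.0004
grip_force: 1.0
```

Request:
move_arm --motion '[{"dx":0,"dy":0,"dz":1,"turn":0,"fingers":-1},{"dx":0,"dy":0,"dz":2,"turn":0,"fingers":-1},{"dx":0,"dy":0,"dz":3,"turn":0,"fingers":-1},{"dx":0,"dy":0,"dz":4,"turn":0,"fingers":-1},{"dx":0,"dy":0,"dz":4,"turn":0,"fingers":-1}]'

```text
time_s: 12.5
ee_pos: [0.5345, 0.0054, 0.1246]
orientation: [0.0, 0.99, 0.142, 0.001]
wrist_force: [-4.5, -1.1, 14.3]
width: 0.0001
grip_force: 6.7
```

Request:
move_arm --motion '[{"dx":0,"dy":0,"dz":1,"turn":0,"fingers":-1},{"dx":0,"dy":0,"dz":2,"turn":0,"fingers":-1},{"dx":0,"dy":0,"dz":2,"turn":0,"fingers":-1}]'

```text
time_s: 12.8
ee_pos: [0.5347, 0.0053, 0.1243]
orientation: [0.001, 0.99, 0.142, 0.001]
wrist_force: [-7.3, -0.9, 22.1]
width: -0.0001
grip_force: 10.9
```

Request:
move_arm --motion '[{"dx":0,"dy":0,"dz":-5,"turn":0,"fingers":-1},{"dx":0,"dy":0,"dz":-25,"turn":0,"fingers":-1},{"dx":0,"dy":0,"dz":-60,"turn":0,"fingers":-1},{"dx":0,"dy":0,"dz":-95,"turn":0,"fingers":-1},{"dx":0,"dy":0,"dz":-110,"turn":0,"fingers":-1},{"dx":0,"dy":0,"dz":-110,"turn":0,"fingers":-1}]'

```text
time_s: 13.4
ee_pos: [0.5351, 0.006, 0.2327]
orientation: [0.0, 0.99, 0.142, 0.002]
wrist_force: [0.1, -0.0, -0.4]
width: -0.0002
grip_force: 0.0
```

Run:
```python
from h import *
print(state()['ee_pos'],state()['wrist_force'])
snap('wrist','w5');snap('scene','s5')
a=cv2.imread('pics/w5.png');b=cv2.imread('pics/s5.png')[120:420,150:450]
cv2.imwrite('pics/c5.png',np.hstack([cv2.resize(a,(400,300)),cv2.resize(b,(400,400))[:300]]))
P=pts('s5')
for n,(x,y,lo,hi) in dict(lock=(.533,.006,.115,.15),rel=(.5045,.12,.075,.11),bar=(.5755,-.164,.055,.09)).items():
    m=(abs(P[...,0]-x)<.012)&(abs(P[...,1]-y)<.012)&(P[...,2]>lo)&(P[...,2]<hi)
    print(n,m.sum(),np.median(P[m],0),np.percentile(P[m][:,2],90))
```

```text
[0.53510906 0.00603129 0.23268447] [ 0.059831   -0.04867913 -0.42817695]
lock 117 [0.53351437 0.00517469 0.12658503] 0.12787769735563848
rel 98 [0.50469221 0.11816816 0.10080066] 0.10222440831134418
bar 183 [ 0.57291064 -0.16520783  0.06794896] 0.0708061530299851
```

View pics/c5.png

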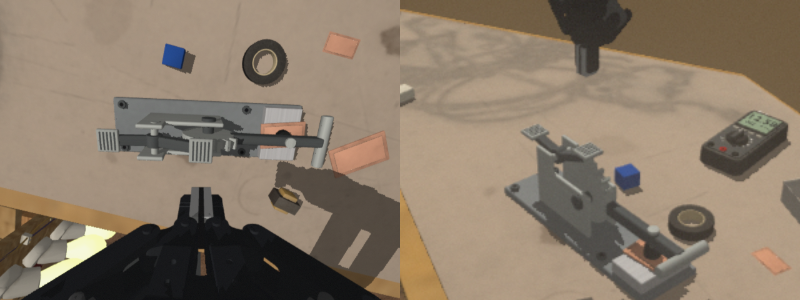

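The pawl is home: the release pad is back at about 99 to 101 mm and the lock pad at about 125 mm. The arm is down on the plate, with the bar top at about 68 mm, and nothing else has moved. I hand the job in.

```bash
python3 -c "
from cell import finish_job
print(finish_job())"
```

```text
the job is handed in; nothing more can be done
None
```

The job is handed in: the copper plate is clamped under the hold-down, with the arm down on it and the pawl pressed home again, in 13.5 s of the 48 s allowed.

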